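# Lock the bobbin turret of the thread winder

## Task

Lock the bobbin turret of the thread winder: push one of the two bobbins standing on it sideways to turn the disc until its slot lines up with the locking bar, then push the bar by its upright plate through the slot and the keeper behind it until it is fully home, its plate up against the bridge. Only push with the fingers: lift nothing, and leave the other things on the table where they stand.

Things in the scene. Friction and masses are not known exactly. Their poses are not given: they have to be found in the camera images.
- winder: The bench thread winder, fixed to the table: grey base plate 415 x 110 mm, 10 mm thick, all its parts in one line. Origin: on the table under the turret's axis. +x runs along the base the way the bar is pushed, z up. Along x (mm): guide rails -205 to -52 (tops 31 mm above the table, 44 mm over both), bridge -80 to -58, disc -45 to +45, keeper +52 to +76, motor housing +99 to +161 (60 mm high, 100 mm wide).
- bridge_stop (a point): Middle of the rear face of the steel bridge (72 mm wide, from 33 to 41 mm above the table, 22 mm along x) that crosses the rails 80 mm before the turret's axis. The bar runs under it; the bar's push plate stops against this face. Fixed to the winder; the point is 37 mm above the table.
- keeper (a point): Middle of the keeper's opening, 64 mm past the turret's axis, 25 mm above the table: 24 mm wide between two cheeks and closed on top (top at 43 mm), 22 mm deep along x. Fixed to the winder.
- turret_axis (a point): Point on the turret's axis at the height of the disc's top, 33 mm above the table. Fixed; same axes as the winder.
- turret (a joint): Angle of the turret disc (rad), growing anticlockwise seen from above. The straight slot, 24 mm wide, open at the top, runs right across the disc (diameter 90 mm), so it lines up with the bar at 0 and equally at pi (3.14); stops at -0.6 and 3.75. Starts between about 0.55 and 2.6. It turns stiffly (about 2 N at a bobbin) and stays where it is left.
- turret_slot (a point): Centre of the disc at the height of its top; x runs along the slot (turns with the disc).
- bobbin_a (a point): Middle of one bobbin of grey thread that is fixed upright on the disc: 24 mm diameter, 38 mm high (from 33 to 71 mm above the table), its axis 29 mm from the turret's axis, square to the slot (the disc's +y). The point is 52 mm above the table. It does not come off.
- bobbin_b (a point): Middle of the other, equal bobbin, on the opposite side of the slot (the disc's -y).
- bar: The steel locking bar, loose in its guide, about 0.35 kg, 18 mm wide, 14 mm high, round nose in front (+x), upright push plate at its rear. Origin: on its underside (17.5 mm above the table) under the plate's front face; +x to the nose, along the winder's +x. It starts with its nose 11 to 26 mm short of the disc and is pushed 140 to 155 mm until the plate meets the bridge; sliding takes 2 to 5 N.
- bar_push (a point): Centre of the rear face of the bar's push plate, 47.5 mm above the table: push here along +x. The plate is 8 mm thick, 46 mm wide and stands from 33 to 63 mm above the table, just over the rails.
- bar_nose (a point): The very tip of the bar's nose, 164 mm ahead of the push plate's front face, 24.5 mm above the table. With the bar fully home it stands 84 mm past the turret's axis and 8 mm out of the keeper.
- cone: A white thread cone standing on the far side of the winder, 64 mm diameter at the foot, 112 mm high; origin under its centre. Leave alone.
- jar: A closed glass jar, 56 mm diameter, 70 mm high, standing on the far side of the winder; origin under its centre. Leave alone.
- spare_bobbin: A loose bobbin standing on the table between the robot and the winder, 24 mm diameter, 38 mm high; origin under its centre. Leave alone.
- scissors: Scissors lying flat on the table on the robot's side of the winder, about 150 mm long, 10 mm high, x towards the points; origin near the pivot. Leave alone.
Things that resemble listed ones, but are neither listed nor needed, are in the scene too. What is meant by the bar is not green, and is the larger of those in its own colour.

How it is judged:
On the way, in this order (a step that is already met when the one before it is completed fails the run):
1. the slot is lined up with the bar (within 0.2 rad) while the bar's nose is still short of the disc's axis (angle between the x axis of turret_slot and the x axis of winder, either way round below 0.2 rad and x of bar_nose in the frame of winder below 0 m), for 0.1 s.
2. the bar is pushed through the slot and the keeper, within 7 mm of its stop (x of bar_nose in the frame of winder above 0.077 m and y of bar_nose in the frame of winder between -0.006 and 0.006 m and z of bar_nose in the frame of winder below 0.033 m), for 0.1 s.
At the end, for the whole second after the job is handed in: The bar's nose is at least 77 mm past the turret's axis (within 7 mm of the stop), in line with the slot and keeper within 6 mm, the slot in line with the bar within 0.12 rad, the bar at rest; the cone, jar, spare bobbin and scissors within 30 mm of where they stood (all of step 2 and angle between the x axis of turret_slot and the x axis of winder, either way round below 0.12 rad and linear speed of bar below 0.02 m/s and distance of each of cone, jar, spare_bobbin, scissors from where it was at the start of the episode below 0.03 m); the robot touches nothing.
It fails at once if the bar is lifted: its push plate rises by more than 12 mm (height (world z) of bar_push above 0.0595 m).
It fails at once if the cone, jar, spare bobbin or scissors are lifted or pushed away by more than 30 mm (distance of any of cone, jar, spare_bobbin, scissors from where it was at the start of the episode above 0.03 m).
It fails at once if the cone, the jar or the spare bobbin is tipped over (angle between any of cone, jar, spare_bobbin's own z axis and vertical above 0.5 rad).
It also fails if it takes over 51 s, if anything falls off the work surface, if the arm or the gripper's body presses on something with over 40 N, if the wrist force passes 120 N, or if a joint passes its speed limit or range.

## Robot

A 6-joint arm with a two-finger parallel gripper is mounted at the origin on the work surface. World frame = base frame: x ahead of the robot, y to its left, z up, the work surface at z = 0. Lengths are in m, angles in rad, forces in N, time in s.
With the tool pointing down it reaches from about 0.35 to 1 m from the base axis. Payload 7.1 kg.
Tool frame: the origin (TCP) lies at the very end of the fingers, on their centre line; the grasp point (between the pads) lies 19 mm behind it; z points along the fingers, y is the direction in which the jaws open and shut (so a half turn about z gives the same grasp; the last joint's range is limited). The gripper opens to 85 mm and grips with 20 to 120 N. Pads are 22 mm wide; open, the fingers measure 114 mm over their backs; the gripper's body (76 mm by 85 mm) begins 54 mm behind the grasp point. The pads swing forward as they close: fully open they stand 13 mm farther back than shut.
Start: joints at [1.148, 0.423, 1.63, -0, 1.089, -0.019], TCP at [0.246, 0.575, 0.231] pointing down, gripper open.
Joint ranges: [-3, 3], [-0.9, 2.11], [0.09, 2.58], [-1.31, 4.45], [0.11, 2.69], [-2.54, 2.54]. Speed limits (rad/s): [2.39, 2.39, 3.01, 3.14, 3.14, 3.14].

## Interface

Orientations are given as a rotation vector (axis times angle).
In Python, from workcell import * gives the robot as it stands. The module is installed in compiled form; this text tells all that it offers.
- The arm moves only by the tool send_rows, never from a script. Its argument "series" is a list of rows, each a list of 3 entries, a list of its own where there are three numbers: the shift along the tool's x, y, z in m, then the turn about the tool's z in rad, then the opening, from 0 (shut) to 1 (fully open). A call has 1 to 5 rows; each row is the pose to reach, as a shift and turn from the pose measured when the call began, along the tool's axes at that moment; what a row does not reach only later rows make up. A row lasts 1/8 s, in which the tool goes at most 62.5 mm and 10.7 degrees, less where a joint would pass 70% of its speed; a pose out of reach is approached as far as the arm can. A call with a gripper value outside its range is refused whole. The fingers move at their own pace and stop on an object; the grip force is fixed at half the most. Time passes only in rows, so rows that repeat a pose let the fingers close. It gives the time, the measured TCP pose, the force and the opening at its end, in the units of the state.
- observe(): the state, without advancing time (a new reading comes with each control period).
- snapshot(name): name is "side" or "top" or "wrist"; returns the picture (480x640x3 uint8, red, green, blue); there is no depth.
- camera_info(name): a dict with "fovy" (degrees; the focal length in pixels is half the picture's height over the tangent of half this angle, whatever the lens; pixels are square), "cx", "cy" (the principal point, pixels), "k1" (the pictures are not rectified: a ray, as slopes to the right and down, at radius r is drawn at 1 + k1 r^2 times it, then the intrinsics apply), "origin" and "orientation" of the camera in the world. Camera axes: x right, y down, z forward; pixel columns grow to the right and rows downward; lengths in m; the calibration is good to about 2 mm. A picture is of the moment at which its call begins: read the wrist's pose just before it. camera_info takes no time and is no camera call; for the wrist camera it gives the pose at the moment of the call.
- finish_job(): hands the job in, once; it reports no verdict.
The state is a dict: "t": time; "q": joint angles; "joint_vel": joint speeds; "effort": joint torques, N m; "tool_pos": TCP position; "tool_rot": TCP orientation; "contact_force": force on the tool from outside, world axes, zero at the start; "torque": the same for the moment, N m; "width": opening from 0.0 (shut) to 1.0 (fully open).
Only numpy, scipy, OpenCV 4.12 (cv2) and the standard library are available. Lean on these libraries where they do the work, as an engineer would, in place of code of your own. Each camera call takes 0.05 s, during which the arm holds its last target. There are 200 camera calls.

## Working session

There is one attempt and no reset: what is moved stays moved. The work goes in short steps, Python scripts to look and compute and a tool call to move; the robot and the scene stay as the last step left them, time stands still between calls to the robot, and variables do not carry over. Pictures are saved under pics/ and viewed, about 8 in all and at most 12, crops included, and the job is handed in when it is done.

Besides the shell and the picture viewer there is one more tool, called as name(argument=value, ...), one argument or row to a line, values as JSON. send_rows: Moves the arm, as the interface text tells. Its arguments: {"type":"object","properties":{"series":{"type":"array"}},"required":["series"]}

```bash
mkdir -p pics
cat > h.py <<'E'
from workcell import *
import numpy as np, cv2
from scipy.spatial.transform import Rotation as R
def K(c):
    f=240/np.tan(np.radians(c['fovy'])/2); return f
def rot(o):
    o=np.array(o,float)
    return o if o.shape==(3,3) else R.from_rotvec(o).as_matrix()
def ray(c,u,v):
    f=K(c); d=np.array([(u-c['cx'])/f,(v-c['cy'])/f]); s=d.copy()
    for _ in range(30): s=d/(1+c['k1']*(s@s))
    return rot(c['orientation'])@np.array([s[0],s[1],1])
def at_z(c,u,v,z):
    d=ray(c,u,v); o=np.array(c['origin']); return o+d*(z-o[2])/d[2]
def proj(c,p):
    q=rot(c['orientation']).T@(np.array(p)-c['origin']); s=q[:2]/q[2]; s=s*(1+c['k1']*(s@s)); return s*K(c)+[c['cx'],c['cy']]
def save(n,im): cv2.imwrite(f'pics/{n}.png',cv2.cvtColor(im,cv2.COLOR_RGB2BGR))
E
python3 - <<'E'
from h import *
print(observe())
for n in("top","side"):
    print(n,camera_info(n)); save(n+'0',snapshot(n))
E
```

```text
{'t': 0.0, 'q': array([ 1.14803079e+00,  4.23862812e-01,  1.63068666e+00, -4.06964186e-05,
        1.08856929e+00, -1.90334565e-02]), 'joint_vel': array([ 0.00033738, -0.00029429,  0.00061342,  0.00082378,  0.00053416,
        0.00162928]), 'effort': array([ 9.90743138e-05, -5.57386672e+01, -2.81742793e+01, -1.36553822e-04,
        7.26708560e-03,  7.69131447e-06]), 'tool_pos': array([0.24531834, 0.57425851, 0.23053327]), 'tool_rot': array([-6.29793243e-01, -3.07751188e+00,  2.35113767e-03]), 'contact_force': array([-0.20517479,  0.54108079, -0.60490508]), 'torque': array([ 0.03475912, -0.03032665,  0.01992696]), 'width': 0.9989493715403633}
top {'fovy': 47.670641611891355, 'cx': 306.72963028976903, 'cy': 233.89789901375863, 'k1': -0.059706527244148336, 'origin': array([ 0.42023993, -0.07575474,  1.01408816]), 'orientation': array([-2.14514428,  2.19104982, -0.17378885])}
side {'fovy': 54.76454629361187, 'cx': 315.00455080153404, 'cy': 237.80814816420332, 'k1': -0.04331497488305972, 'origin': array([ 0.22511818, -0.6598004 ,  0.43748829]), 'orientation': array([-2.02954061,  0.52025021, -0.30019954])}
```

View pics/top0.png

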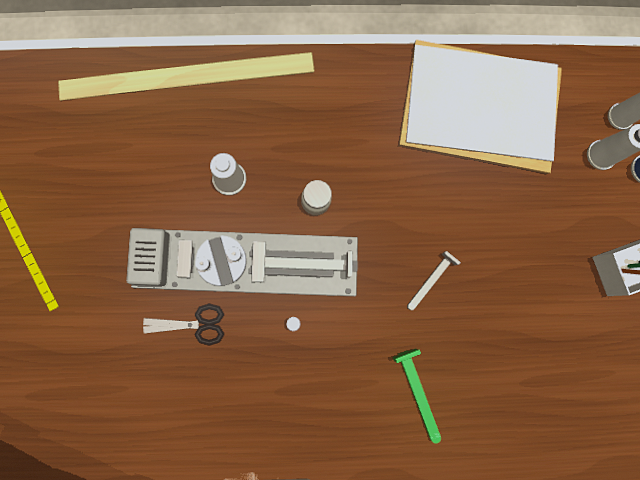

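View pics/side0.png

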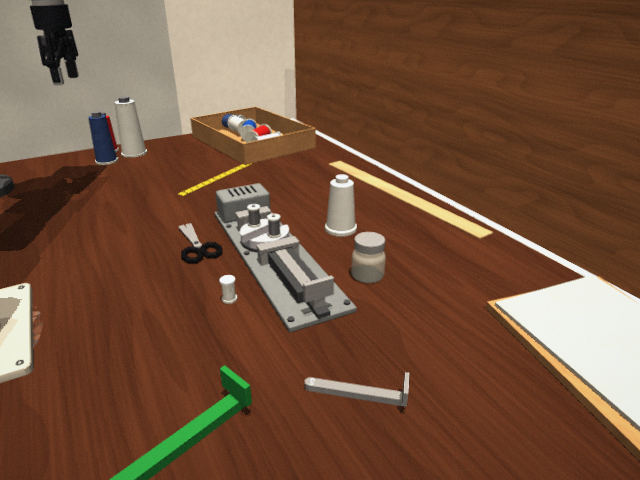

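The top view shows the winder from (130,257), the motor end, to (357,267). The disc is near (220,260), the bar's plate near (349,264), the cone at (228,175), the jar at (316,197), the spare bobbin at (293,324) and the scissors at (185,325). Next I'll enlarge the winder.

Run:
```python
from h import *
im=cv2.imread('pics/top0.png')[215:310,120:370]
cv2.imwrite('pics/crop.png',cv2.resize(im,None,fx=3.2,fy=3.2,interpolation=cv2.INTER_CUBIC))
c=camera_info('top')
for p in [(357,238),(355,296),(349,264),(220,260)]: print(p,at_z(c,*p,.03).round(3))
```

```text
(357, 238) [ 0.539 -0.199  0.03 ]
(355, 296) [ 0.434 -0.192  0.03 ]
(349, 264) [ 0.492 -0.183  0.03 ]
(220, 260) [0.504 0.051 0.03 ]
```

View pics/crop.png

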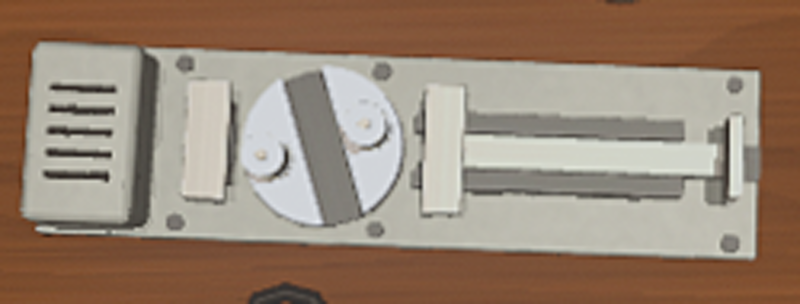

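```bash
cat > fit.py <<'E'
from h import *
from scipy.optimize import least_squares
c=camera_info('top')
full=lambda p:(np.array(p)+.5)/3.2-.5+[120,215]
F=[((759,71),(-205,-55,10)),((755,258),(-205,55,10)),((464,86),(-80,-36,41)),((463,213),(-80,36,41)),((427,86),(-58,-36,41)),((422,213),(-58,36,41)),((320,147),(0,0,33)),((31,130),(161,0,60)),((140,50),(99,-50,60))]
def W(p,m): 
    m=np.array(m)/1000; C,S=np.cos(p[2]),np.sin(p[2])
    return np.array([p[0]+C*m[0]-S*m[1],p[1]+S*m[0]+C*m[1],m[2]])
def res(p): return np.concatenate([proj(c,W(p,m))-full(u) for u,m in F])
s=least_squares(res,[.5,.05,1.57],loss='soft_l1'); p=s.x
print('winder',p.round(4),'res px',s.fun.reshape(-1,2).round(1).tolist())
def inv(q): 
    d=q[:2]-p[:2];C,S=np.cos(p[2]),np.sin(p[2]); return (1000*np.array([C*d[0]+S*d[1],-S*d[0]+C*d[1]])).round(1)
for n,u,z in [('slot top',(303,74),.033),('slot bot',(341,221),.033),('bobR',(362,123),.071),('bobL',(263,155),.071),('plate',(737,157),.063),('platefront',(729,157),.063)]:
    print(n,inv(at_z(c,*full(u),z)),at_z(c,*full(u),z).round(3))
for n,u,z in [('spare',(293,324),.038),('sc',(209,325),.01),('scpt',(145,325),.005),('jar',(316,192),.07),('cone',(223,163),.112)]:
    print(n,inv(at_z(c,*u,z)),at_z(c,*u,z).round(3))
E
python3 fit.py
```

```text
winder [0.5025 0.0491 1.5151] res px [[-22.8, -0.8], [-23.1, -0.0], [1.2, 0.3], [-0.2, 0.7], [0.5, -0.1], [0.3, 0.2], [1.2, -0.1], [-1.9, 0.7], [1.1, -1.2]]
slot top [ 14.  -40.9] [0.544 0.061 0.033]
slot bot [-11.7  41.3] [0.461 0.04  0.033]
bobR [-25.  -10.8] [0.512 0.024 0.071]
bobL [27.7  8.5] [0.496 0.077 0.071]
plate [-2.304e+02 -1.000e-01] [ 0.49  -0.181  0.063]
platefront [-2.259e+02  1.000e-01] [ 0.49  -0.176  0.063]
spare [-134.1  108.7] [ 0.387 -0.079  0.038]
sc [ 18.7 116.6] [0.387 0.074 0.01 ]
scpt [136.6 121.1] [0.389 0.192 0.005]
jar [-166.4 -124.7] [ 0.618 -0.124  0.07 ]
cone [  -5.  -160.1] [0.662 0.035 0.112]
```

```bash
cat > go.py <<'E'
from h import *
P=(.5025,.0491,1.5151)
def tgt(x,y,z,psi):  # winder mm, psi deg = tool-x angle in winder frame -> world pose, tool down
    C,S=np.cos(P[2]),np.sin(P[2]); x,y=x/1000,y/1000
    p=np.array([P[0]+C*x-S*y,P[1]+S*x+C*y,z/1000]); a=P[2]+np.radians(psi)
    ex=np.array([np.cos(a),np.sin(a),0]); ez=np.array([0,0,-1.]); return p,np.c_[ex,np.cross(ez,ex),ez]
def cmd(*a):
    o=observe(); Rc=R.from_rotvec(o['tool_rot']).as_matrix(); p,T=tgt(*a)
    D=Rc.T@T; print(a,'shift',(Rc.T@(p-o['tool_pos'])).round(4),'turn',np.arctan2(D[1,0],D[0,0]).round(3),'tilt',np.arccos(min(1,D[2,2])).round(4))
def where():
    o=observe(); d=o['tool_pos'][:2]-P[:2];C,S=np.cos(P[2]),np.sin(P[2]); x=R.from_rotvec(o['tool_rot']).as_matrix()[:,0]
    print('t',round(o['t'],2),'W',(1000*np.array([C*d[0]+S*d[1],-S*d[0]+C*d[1],o['tool_pos'][2]])).round(1),'psi',np.degrees(np.arctan2(x[1],x[0])-P[2]).round(1),'F',o['contact_force'].round(1),'w',round(o['width'],2),'q',o['q'].round(2))
def push(phi,gap,off=23,z=48,r=29):  # bobbin a at phi deg, pushed anticlockwise
    f=np.radians(phi); e=np.array([np.cos(f),np.sin(f)]); t=np.array([-e[1],e[0]]); q=r*e-(off+gap)*t
    return (*q.round(1),z,phi+90-360)
E
python3 -c "
from go import *
where(); a=push(198.3,7); cmd(*a[:2],150,a[3])"
```

```text
t 0.1 W [510.1 286.  230.6] psi 70.1 F [-0.2  0.3  0.6] w 1.0 q [ 1.15  0.42  1.63  0.    1.09 -0.02]
(np.float64(-37.0), np.float64(19.4), 150, -71.69999999999999) shift [-0.4372 -0.4232  0.0812] turn 2.474 tilt 0.0014
```

send_rows(
  series=[
    [[-0.06,-0.058,0.0],0.18,0],
    [[-0.11,-0.105,0.0],0.36,0],
    [[-0.16,-0.155,0.0],0.54,0],
    [[-0.2,-0.195,0.0],0.72,0],
    [[-0.24,-0.235,0.0],0.9,0],
  ],
)

```text
t: 0.72
tool_pos: [0.3651, 0.284, 0.2308]
tool_rot: [1.913, 2.492, -0.002]
contact_force: [0.9, 0.3, 0.5]
width: -0.004
```

```bash
python3 -c "
from go import *
where(); a=push(198.3,7); cmd(*a[:2],130,a[3])"
```

```text
t 0.72 W [226.9 150.2 230.8] psi 18.2 F [0.9 0.3 0.5] w -0.0 q [ 0.64  0.18  1.98 -0.    0.98  0.37]
(np.float64(-37.0), np.float64(19.4), 130, -71.69999999999999) shift [-0.2914  0.0421  0.1011] turn 1.569 tilt 0.0014
```

send_rows(
  series=[
    [[-0.058,0.008,0.0],0.18,0],
    [[-0.116,0.017,0.0],0.36,0],
    [[-0.175,0.025,0.0],0.54,0],
    [[-0.233,0.034,0.02],0.72,0],
    [[-0.2914,0.042,0.04],0.9,0],
  ],
)

```text
t: 1.35
tool_pos: [0.4818, 0.0114, 0.1909]
tool_rot: [2.809, 1.403, -0.0]
contact_force: [1.2, 1.5, 0.4]
width: -0.001
```

```bash
python3 -c "
from go import *
where(); a=push(198.3,7); cmd(*a[:2],90,a[3])"
```

```text
t 1.35 W [-38.8  18.6 190.9] psi -33.7 F [1.2 1.5 0.4] w -0.0 q [-0.    0.27  1.97 -0.    0.9   0.65]
(np.float64(-37.0), np.float64(19.4), 90, -71.69999999999999) shift [ 0.0011 -0.0018  0.1009] turn 0.663 tilt 0.0014
```

send_rows(
  series=[
    [[0.001,-0.002,0.02],0.17,0],
    [[0.001,-0.002,0.045],0.34,0],
    [[0.001,-0.002,0.07],0.51,0],
    [[0.001,-0.002,0.095],0.663,0],
    [[0.001,-0.002,0.101],0.663,0],
  ],
)

```text
t: 1.98
tool_pos: [0.4796, 0.0133, 0.0885]
tool_rot: [3.113, 0.414, -0.005]
contact_force: [-0.4, -0.5, 0.5]
width: 0.006
```

```bash
python3 -c "
from go import *
where(); a=push(198.3,7); cmd(*a)
c=camera_info('wrist');save('w1',snapshot('wrist'));print(c)"
```

```text
t 1.98 W [-37.   20.9  88.5] psi -71.7 F [-0.4 -0.5  0.5] w 0.01 q [ 0.    0.45  2.03 -0.    0.66  1.31]
(np.float64(-37.0), np.float64(19.4), 48, -71.69999999999999) shift [0.0016 0.0004 0.0405] turn 0.001 tilt 0.003
{'fovy': 68.8889545002134, 'cx': 316.64200047883475, 'cy': 239.65913073035676, 'k1': -0.040776640190667235, 'origin': array([0.55405115, 0.03438145, 0.23038741]), 'orientation': array([ 2.29358063, -1.75672453, -0.26544094])}
```

View pics/w1.png

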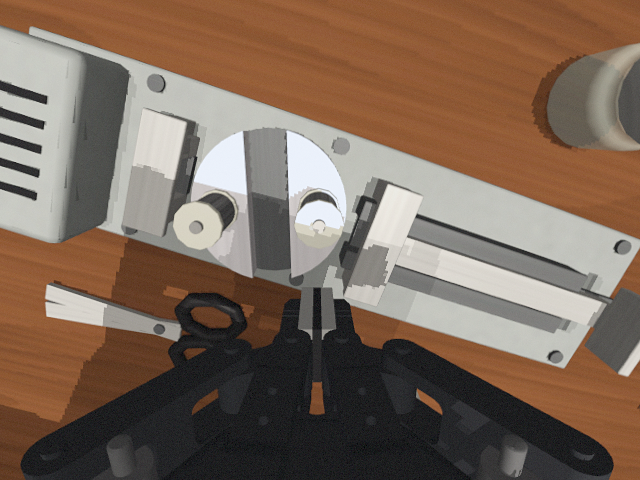

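The wrist view shows bobbin a's top at (319,227), bobbin b's top at (197,227), and the slot running from (266,130) to (272,272). The shut fingers at (317,300) stand behind bobbin a, as I planned.

```bash
python3 -c "
from go import *
c=camera_info('wrist')
C,S=np.cos(P[2]),np.sin(P[2])
for u,z in [((319,227),.071),((197,227),.071),((266,130),.033),((272,272),.033)]:
    d=at_z(c,*u,z)[:2]-P[:2]; print(u,1000*np.array([C*d[0]+S*d[1],-S*d[0]+C*d[1]]).round(4))
"
```

```text
(319, 227) [-26.7 -11.8]
(197, 227) [28.3  6.5]
(266, 130) [ 14.3 -44.6]
(272, 272) [-12.1  33.9]
```

send_rows(
  series=[
    [[0.0,0.0,0.015],0,0],
    [[0.0,0.0,0.03],0,0],
    [[0.0,0.0,0.04],0,0],
    [[0.0,0.0,0.04],0,0],
  ],
)

```text
t: 2.52
tool_pos: [0.4792, 0.0133, 0.0478]
tool_rot: [3.113, 0.418, -0.006]
contact_force: [0.6, 0.4, 0.1]
width: 0.003
```

```bash
python3 -c "
from go import *
where()
for f in (198.3,208,218,228,238,248): cmd(*push(f,0))"
```

```text
t 2.52 W [-37.1  21.3  47.8] psi -71.5 F [0.6 0.4 0.1] w 0.0 q [ 0.    0.53  2.04 -0.    0.57  1.31]
(np.float64(-34.8), np.float64(12.7), 48, -71.69999999999999) shift [ 0.0089  0.0006 -0.0002] turn 0.003 tilt 0.004
(np.float64(-36.4), np.float64(6.7), 48, -62) shift [ 0.014   0.004  -0.0003] turn -0.166 tilt 0.004
(np.float64(-37.0), np.float64(0.3), 48, -52) shift [ 0.0199  0.0066 -0.0003] turn -0.341 tilt 0.004
(np.float64(-36.5), np.float64(-6.2), 48, -42) shift [ 0.0262  0.0082 -0.0003] turn -0.515 tilt 0.004
(np.float64(-34.9), np.float64(-12.4), 48, -32) shift [ 0.0326  0.0086 -0.0003] turn -0.69 tilt 0.004
(np.float64(-32.2), np.float64(-18.3), 48, -22) shift [ 0.0391  0.0079 -0.0004] turn -0.864 tilt 0.004
```

send_rows(
  series=[
    [[0.009,0.0006,0.0],0.0,0],
    [[0.014,0.004,0.0],-0.166,0],
    [[0.02,0.0066,0.0],-0.341,0],
    [[0.026,0.008,0.0],-0.515,0],
    [[0.026,0.008,0.0],-0.515,0],
  ],
)

```text
t: 3.15
tool_pos: [0.5075, 0.0124, 0.0481]
tool_rot: [2.905, 1.195, -0.004]
contact_force: [-0.4, 0.0, -0.2]
width: 0.001
```

```bash
python3 -c "
from go import *
where()
for f in (238,246,254,260,264,267): cmd(*push(f,0))
save('t1',cv2.resize(snapshot('wrist'),None,fx=1,fy=1))"
```

```text
t 3.15 W [-36.3  -7.   48.1] psi -42.1 F [-0.4  0.  -0.2] w 0.0 q [ 0.    0.55  1.98 -0.    0.61  0.79]
(np.float64(-34.9), np.float64(-12.4), 48, -32) shift [0.0047 0.003  0.0001] turn -0.176 tilt 0.0027
(np.float64(-32.8), np.float64(-17.1), 48, -24) shift [0.0094 0.0051 0.0001] turn -0.316 tilt 0.0027
(np.float64(-30.1), np.float64(-21.5), 48, -16) shift [0.0143 0.0066 0.0001] turn -0.456 tilt 0.0027
(np.float64(-27.7), np.float64(-24.6), 48, -10) shift [0.0182 0.0072 0.0001] turn -0.56 tilt 0.0027
(np.float64(-25.9), np.float64(-26.4), 48, -6) shift [0.0207 0.0074 0.    ] turn -0.63 tilt 0.0027
(np.float64(-24.5), np.float64(-27.8), 48, -3) shift [0.0227 0.0075 0.    ] turn -0.683 tilt 0.0027
```

View pics/t1.png

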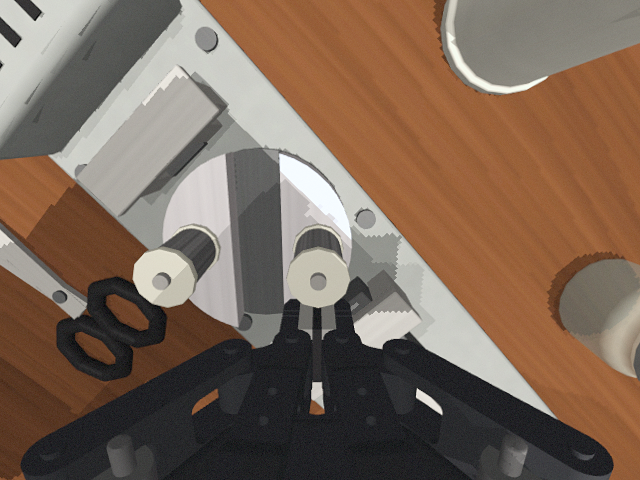

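The disc is following: the bobbin tops are now at (318,281) and (161,281), and the slot runs from about (255,150) to (264,312). I'll keep going, stopping a little short of aligned.

send_rows(
  series=[
    [[0.005,0.003,0.0],-0.17,0],
    [[0.0095,0.005,0.0],-0.316,0],
    [[0.0145,0.0066,0.0],-0.456,0],
    [[0.0185,0.0072,0.0],-0.56,0],
    [[0.0185,0.0072,0.0],-0.56,0],
  ],
)

```text
t: 3.82
tool_pos: [0.5258, 0.0205, 0.0482]
tool_rot: [-2.467, -1.944, 0.003]
contact_force: [0.7, -0.5, -0.0]
width: -0.001
```

```bash
cat > d.py <<'E'
from go import *
c=camera_info('wrist'); C,S=np.cos(P[2]),np.sin(P[2])
import sys
def w(u,v,z):
    d=at_z(c,u,v,z)[:2]-P[:2]; return (1000*np.array([C*d[0]+S*d[1],-S*d[0]+C*d[1]])).round(1)
a=list(map(float,sys.argv[1:]))
A,B=w(*a[:2],.071),w(*a[2:4],.071); print('before',A,B,np.degrees(np.arctan2(*(A-B)[::-1]))%360)
E
python3 -c "
from go import *
where()
for f in (264,267,270,272): cmd(*push(f,0))
save('t2',snapshot('wrist'))"
```

```text
t 3.83 W [-27.3 -24.9  48.2] psi -10.3 F [ 0.7 -0.5 -0. ] w -0.0 q [ 0.02  0.57  1.94 -0.    0.63  0.25]
(np.float64(-25.9), np.float64(-26.4), 48, -6) shift [0.0016 0.0013 0.0002] turn -0.076 tilt 0.0021
(np.float64(-24.5), np.float64(-27.8), 48, -3) shift [0.0032 0.0024 0.0002] turn -0.128 tilt 0.0021
(np.float64(-23.0), np.float64(-29.0), 48, 0) shift [0.0049 0.0033 0.0002] turn -0.18 tilt 0.0021
(np.float64(-22.0), np.float64(-29.8), 48, 2) shift [0.0061 0.0039 0.0002] turn -0.215 tilt 0.0021
```

View pics/t2.png

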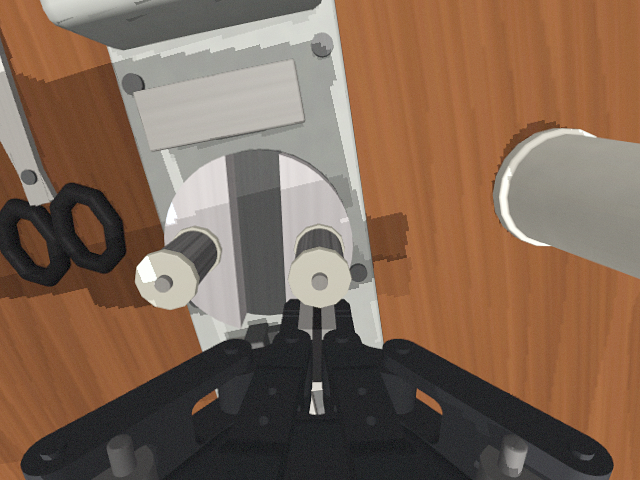

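The bobbin tops are at (320,280) and (164,283). The slot still has roughly 10° to go.

```bash
python3 d.py 320 280 164 283
```

```text
before [ -3.7 -31.3] [ 5.5 26.4] 260.9407084230173
```

send_rows(
  series=[
    [[0.0016,0.0013,0.0],-0.076,0],
    [[0.0032,0.0024,0.0],-0.128,0],
    [[0.0045,0.0031,0.0],-0.165,0],
    [[0.0045,0.0031,0.0],-0.165,0],
  ],
)

```text
t: 4.38
tool_pos: [0.5297, 0.0242, 0.0483]
tool_rot: [-2.301, -2.138, 0.003]
contact_force: [0.6, -1.5, -0.6]
width: 0.001
```

```bash
python3 -c "
from go import *
where()
cmd(*push(269.5,0))
save('t3',snapshot('wrist'))"
```

```text
t 4.38 W [-23.4 -28.5  48.3] psi -1.0 F [ 0.6 -1.5 -0.6] w 0.0 q [ 0.02  0.57  1.93 -0.    0.64  0.1 ]
(np.float64(-23.3), np.float64(-28.8), 48, -0.5) shift [0.0001 0.0003 0.0003] turn -0.009 tilt 0.0021
```

View pics/t3.png

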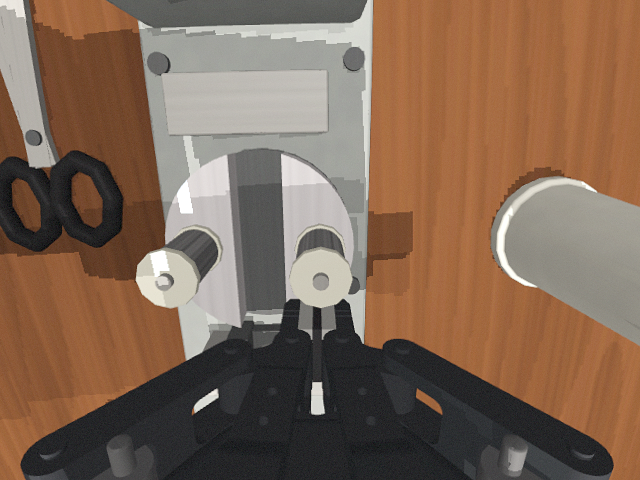

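The slot now runs straight up the picture, in line with the keeper. The bobbin tops are at (321,281) and (165,281). I'll check the angle, then back off.

```bash
python3 d.py 321 281 165 281; python3 -c "
from go import *
cmd(-34,-28.5,48,0);cmd(-34,-28.5,125,0);cmd(-262,0,125,0)"
```

```text
before [  0.3 -31.8] [ 1.2 26.5] 269.11557279850757
(-34, -28.5, 48, 0) shift [-0.0106  0.0002  0.0003] turn -0.018 tilt 0.002
(-34, -28.5, 125, 0) shift [-0.0107  0.     -0.0767] turn -0.018 tilt 0.002
(-262, 0, 125, 0) shift [-0.2392 -0.0244 -0.0764] turn -0.018 tilt 0.002
```

send_rows(
  series=[
    [[-0.011,0.0,0.0],-0.018,0],
    [[-0.011,0.0,-0.03],-0.018,0],
    [[-0.011,0.0,-0.077],-0.018,0],
    [[-0.065,-0.006,-0.077],-0.018,0],
    [[-0.12,-0.012,-0.077],-0.018,0],
  ],
)

```text
t: 5.05
tool_pos: [0.5093, -0.0958, 0.1264]
tool_rot: [2.28, 2.16, -0.001]
contact_force: [-0.3, -0.5, -0.0]
width: -0.0
```

send_rows(
  series=[
    [[-0.06,-0.006,0.0],0,0],
    [[-0.119,-0.012,0.0],0,0],
    [[-0.119,-0.012,0.0],0,0],
  ],
)

```text
t: 5.42
tool_pos: [0.4902, -0.2182, 0.1268]
tool_rot: [2.285, 2.152, -0.001]
contact_force: [0.8, -0.2, 0.0]
width: 0.003
```

```bash
python3 -c "
from go import *
where()
cmd(-262,0,41,0)
save('t4',snapshot('wrist'))"
```

```text
t 5.42 W [-267.6   -2.6  126.8] psi -0.2 F [ 0.8 -0.2  0. ] w 0.0 q [-0.44  0.44  1.9  -0.    0.8  -0.38]
(-262, 0, 41, 0) shift [ 0.0057 -0.0028  0.0858] turn -0.004 tilt 0.0028
```

View pics/t4.png

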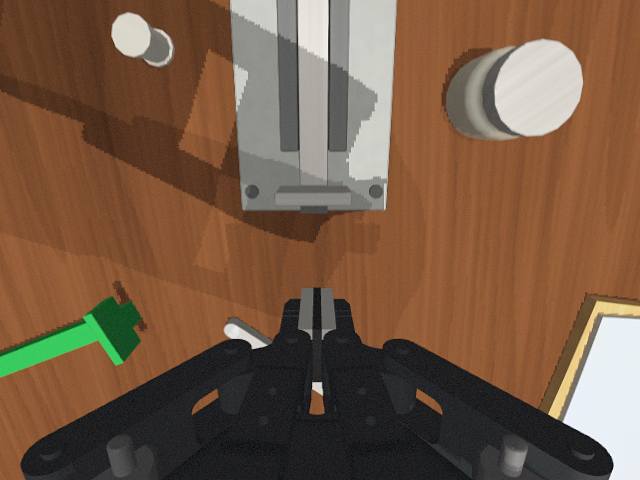

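The plate's top edge is at (313,195), ahead of the fingers at (317,300) and in line with them. I'll go down behind it.

send_rows(
  series=[
    [[0.005,-0.003,0.02],0,0],
    [[0.005,-0.003,0.05],0,0],
    [[0.005,-0.003,0.086],0,0],
    [[0.005,-0.003,0.086],0,0],
    [[0.005,-0.003,0.086],0,0],
  ],
)

```text
t: 6.1
tool_pos: [0.4881, -0.2106, 0.0414]
tool_rot: [2.283, 2.156, -0.0]
contact_force: [-0.5, 0.8, 0.1]
width: 0.0
```

```bash
python3 -c "
from go import *
where()
cmd(-246,0,41,0); cmd(-99,0,41,0)"
```

```text
t 6.1 W [-260.1   -0.    41.4] psi -0.1 F [-0.5  0.8  0.1] w 0.0 q [-0.43  0.59  1.93 -0.    0.62 -0.37]
(-246, 0, 41, 0) shift [ 0.0141 -0.0001  0.0004] turn -0.002 tilt 0.0019
(-99, 0, 41, 0) shift [ 1.611e-01 -3.000e-04  1.000e-04] turn -0.002 tilt 0.0019
```

send_rows(
  series=[
    [[0.01,0.0,0.0],0,0],
    [[0.018,0.0,0.0],0,0],
    [[0.026,0.0,0.0],0,0],
    [[0.034,0.0,0.0],0,0],
    [[0.042,0.0,0.0],0,0],
  ],
)

```text
t: 6.72
tool_pos: [0.4906, -0.1682, 0.0415]
tool_rot: [2.282, 2.155, -0.0]
contact_force: [-0.0, -2.3, 3.1]
width: -0.002
```

send_rows(
  series=[
    [[0.008,0.0,0.0],0,0],
    [[0.016,0.0,0.0],0,0],
    [[0.024,0.0,0.0],0,0],
    [[0.032,0.0,0.0],0,0],
    [[0.04,0.0,0.0],0,0],
  ],
)

```text
t: 7.35
tool_pos: [0.4929, -0.1278, 0.0414]
tool_rot: [2.283, 2.155, -0.0]
contact_force: [-0.2, -3.3, 2.6]
width: -0.003
```

```bash
python3 -c "
from go import *
where()
cmd(-99,0,41,0)
save('t5',snapshot('wrist'))"
```

```text
t 7.35 W [-177.2   -0.3   41.4] psi -0.1 F [-0.2 -3.3  2.6] w -0.0 q [-0.28  0.57  1.98 -0.    0.59 -0.22]
(-99, 0, 41, 0) shift [ 0.0782 -0.0004  0.0003] turn -0.002 tilt 0.0022
```

View pics/t5.png

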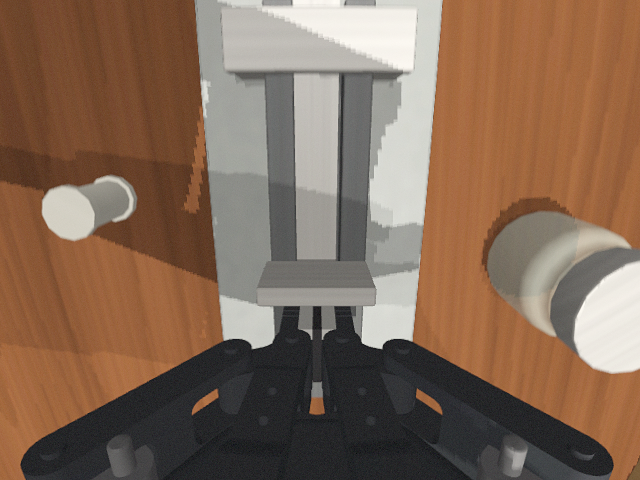

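The plate at (316,285) sits square against the fingers and the bar is sliding at about 3 N with the bridge ahead at (318,40). Carrying on.

send_rows(
  series=[
    [[0.008,0.0,0.0],0,0],
    [[0.016,0.0,0.0],0,0],
    [[0.024,0.0,0.0],0,0],
    [[0.032,0.0,0.0],0,0],
    [[0.04,0.0,0.0],0,0],
  ],
)

```text
t: 8.02
tool_pos: [0.495, -0.0865, 0.0412]
tool_rot: [2.283, 2.156, -0.0]
contact_force: [0.4, -3.0, 2.2]
width: -0.002
```

send_rows(
  series=[
    [[0.007,0.0,0.0],0,0],
    [[0.014,0.0,0.0],0,0],
    [[0.021,0.0,0.0],0,0],
    [[0.028,0.0,0.0],0,0],
    [[0.033,0.0,0.0],0,0],
  ],
)

```text
t: 8.65
tool_pos: [0.4969, -0.0531, 0.0412]
tool_rot: [2.283, 2.156, -0.0]
contact_force: [0.6, -2.9, 1.8]
width: -0.001
```

```bash
python3 -c "
from go import *
where()
cmd(-99,0,41,0)"
```

```text
t 8.65 W [-1.023e+02 -1.000e-01  4.120e+01] psi -0.1 F [ 0.6 -2.9  1.8] w -0.0 q [-0.13  0.56  2.   -0.    0.58 -0.07]
(-99, 0, 41, 0) shift [ 0.0033 -0.0001  0.0002] turn -0.001 tilt 0.0014
```

send_rows(
  series=[
    [[0.002,0.0,0.0],0,0],
    [[0.004,0.0,0.0],0,0],
    [[0.005,0.0,0.0],0,0],
  ],
)

```text
t: 9.02
tool_pos: [0.4971, -0.0496, 0.0412]
tool_rot: [2.28, 2.157, -0.002]
contact_force: [-1.1, -20.2, 1.6]
width: 0.0
```

The force rose to 20 N at x≈-99, so the plate is up against the bridge. I'll back off and verify.

send_rows(
  series=[
    [[-0.015,0.0,0.0],0,0],
    [[-0.03,0.0,0.0],0,0],
    [[-0.03,0.0,-0.05],0,0],
    [[-0.03,0.0,-0.1],0,0],
    [[-0.08,0.0,-0.14],0,0],
  ],
)

```text
t: 9.65
tool_pos: [0.4928, -0.1271, 0.1823]
tool_rot: [2.277, 2.161, -0.001]
contact_force: [0.6, 0.6, -0.4]
width: -0.003
```

Run:
```python
from go import *
where()
w=cv2.resize(snapshot('wrist'),None,fx=.6,fy=.6); t=cv2.resize(snapshot('side')[160:340,160:400],None,fx=1.6,fy=1.6)
w=cv2.copyMakeBorder(w,0,0,0,384-w.shape[1] if w.shape[1]<384 else 0,cv2.BORDER_CONSTANT); 
save('end',np.hstack([w,t]))
```

```text
t 9.65 W [-1.765e+02 -1.000e-01  1.823e+02] psi 0.2 F [ 0.6  0.6 -0.4] w -0.0 q [-0.27  0.32  1.92 -0.    0.89 -0.22]
```

View pics/end.png

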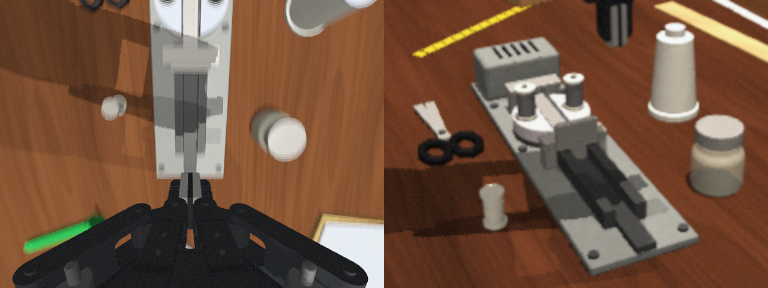

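The plate stands against the bridge (side crop (578,135)) and the bar runs through the slot. The cone, jar, spare bobbin and scissors all look unmoved, and the fingers are clear. Handing in.

```bash
python3 -c "
from h import *
print(finish_job())"
```

```text
the job is handed in; nothing more can be done
None
```

The turret is locked and the job is handed in at about 9.7 s of the 51 s allowed; `finish_job()` gives no verdict.

- **Turret:** I pushed bobbin a anticlockwise with the shut fingers, from about 1.89 rad to about pi. The wrist camera put the slot about 0.9° (0.015 rad) off line before I pushed the bar.
- **Bar:** I pushed it by its plate at about 3 N. The force rose to 20 N with the fingers within 1 mm of where the fitted winder position puts the stop.
- **Last checks:** The final picture shows the plate against the bridge and the bar through the slot. The cone, jar, spare bobbin and scissors look unmoved, and the arm is clear with contact force near zero. I did not see the nose past the keeper directly, nor measure the slot angle again after the push. I infer both from the plate meeting its stop and the bar filling the slot.
- **Disagreement:** In the first fit, the rear corners of the base plate did not match where I assumed the base ends (about 23 px off). I treated them as outliers. All other features agreed within about 2 px, and the later contacts confirmed the fit.

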